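Lay the orange conveyor roller in the V-stand

ROBOT

A 7-joint arm with a two-finger parallel gripper is mounted at the origin on the work surface. World frame = base frame: x ahead of the robot, y to its left, z up, the work surface at z = 0. Lengths are in m, angles in rad, forces in N, time in s.
With the tool pointing down it reaches from about 0.4 to 0.85 m from the base axis. Payload 10.4 kg.
Tool frame: the origin (TCP) lies at the very end of the fingers, on their centre line; the grasp point (between the pads) lies 19 mm behind it (manip.grip_point_offset is the distance from the TCP to the grasp point, in m); z points along the fingers, y is the line along which they close (so a half turn about z gives the same grasp; the last joint's range is limited). The gripper opens to 85 mm and grips with 20 to 120 N. Pads are 22 mm wide; open, the fingers measure 114 mm over their backs; the gripper's body (76 mm by 85 mm) begins 54 mm behind the grasp point. The pads swing forward as they close: fully open they stand 13 mm farther back than shut.
Start: joints at [-1.243, 0.332, -0.065, 1.46, 0.022, 1.35, -0.088], TCP at [0.215, 0.587, 0.231] pointing down, gripper open.
Joint ranges: [-2.6, 2.6], [-0.5, 2.12], [-1.47, 1.34], [0.16, 2.42], [-1.27, 4.41], [0.06, 2.06], [-2.6, 2.6]. Speed limits (rad/s): [2.22, 2.22, 2.79, 2.79, 3.14, 3.14, 3.14].

INTERFACE

Orientations are given as a unit quaternion [x, y, z, w].
In Python, from workcell import manip gives the robot as it stands. The module is installed in compiled form; this text tells all that it offers.
- The arm moves only by the tool step_arm, never from a script. Its argument "moves" is a list of rows, each a list of 7 numbers: the closure, from 0 (fully open) to 1 (shut), then the shift along the world's x, y, z in mm, then the turn, a rotation vector about the world's x, y, z in rad. In form: [[grip, tx, ty, tz, ax, ay, az], ...]. A call has 1 to 10 rows; each row is the pose to reach, as a shift and turn from the pose commanded when the call began; what a row does not reach only later rows make up. A row lasts 1/10 s, in which the tool goes at most 50 mm and 8.59 degrees, less where a joint would pass 70% of its speed; a pose out of reach is approached as far as the arm can. A call with a gripper value outside its range is refused whole. The fingers move at their own pace and stop on an object; "grip_force" is the grip in N (left out, the last holds). Time passes only in rows, so rows that repeat a pose let the fingers close. It gives the time, the measured TCP pose, the force, the opening and the grip force at its end, in the units of the state.
- manip.get_obs(): the state, without advancing time (a new reading comes with each control period).
- manip.camera(name): name is "scene" or "top" or "wrist"; returns a dict with "image" (384x512x3 uint8, blue, green, red), "K" (3x3 intrinsics, pixels), "rvec" (rotation vector, rad) and "tvec" (3), from world to camera coordinates, as OpenCV has them; the wrist camera has in their place "mount" (4x4, takes a point from camera to tool coordinates, whose origin is the TCP and whose axes are the flange's). Camera axes: x right, y down, z forward; pixel columns grow to the right and rows downward; lengths in m; the calibration is good to about 2 mm. The wrist camera is an equidistant fisheye: a pixel r from the principal point sees the ray r / f radians off the axis. A picture is of the moment at which its call begins: read the wrist's pose just before it. There is no depth.
- manip.hand_in(): hands the job in; it is judged then, once.
The state is a dict: "clock": time; "joint_pos": joint angles; "joint_velocities": joint speeds; "tau": joint torques, N m; "position": TCP position; "ee_rot": TCP orientation; "ft_force": force on the tool from outside, world axes, zero at the start; "torque": the same for the moment, N m; "grip_width": opening from 0.0 (shut) to 1.0 (fully open); "grasp_force": force on a finger pad.
Only numpy, scipy, OpenCV 4.12 (cv2) and the standard library are available. Lean on these libraries where they do the work, as an engineer would, in place of code of your own. Each camera call takes 0.05 s, during which the arm holds its last target. There are 200 camera calls.

TASK

Two small conveyor rollers hang by their axle ends on the J-hooks of the blue rack. Lift the orange one up and off its hooks, bring it forward clear of the rack without dropping it or setting it down on the table, and lay it gently (lowered, not let fall) in the two V-saddles of the green-based stand, so that both axle ends sit fully down in the Vs and the roller is level, then let go. Leave the grey roller hanging where it is and do not disturb the bin, the board of clips or the wrench.

Things in the scene. Friction and masses are not known exactly. Their poses are not given: they have to be found in the camera images.
- roller_orange: The roller to move: orange plastic sleeve 40 mm in diameter and 120 mm long, with a steel axle 14 mm in diameter that sticks out 25 mm at both ends (170 mm overall), about 0.4 kg. Origin at the centre of the roller; its y axis is the roller's axis (x and z turn with it as it rolls).
- roller_grey: A second roller of the same size with a grey sleeve, hanging on the other pair of hooks; to be left alone. Origin at its centre, y along its axis.
- rack: Fixed blue steel rack with two pairs of J-hooks side by side under an overhead beam. Origin on the table, below the line of the hanging axles, midway between the pairs; +x points away from the robot, to the rack's rear; y along the hanging rollers; z up. Posts 22 x 25 mm at y = +-220 mm, feet from x = -15 to +125 mm. Which roller hangs on which pair varies.
- place_left (a point): Centre of a roller hanging on the pair at rack y = +105 mm, 200 mm high; rack axes. Hooks: 8 mm round steel, 71 mm to either side of this point. They come down 14 mm behind it (+x), pass under the axle and turn up in front to a tip 20 mm before it, whose top is 12 mm above the axle's centre line: the axle must rise over 20 mm before it can come out to -x.
- place_right (a point): The same for the hook pair at rack y = -105 mm.
- beam (a point): Middle of the lower front edge of the overhead beam: 125 mm above and 6 mm behind (+x) the hanging axles; rack axes. The beam is 22 mm deep, 25 mm high and spans the rack. A gripper does not fit upright under it: come from the front and above with the tool tilted about 40 degrees from vertical.
- stand: Fixed stand: green base plate 100 x 180 x 12 mm with two aluminium V-saddles, 10 mm thick, centred at y = +-73 mm (inner faces 136 mm apart, for the 120 mm sleeve). Origin under the centre of the base; y runs along the laid roller, x across it, z up. The Vs are open upwards, 90 degrees, bottom of the V at z = 80 mm, upper edges at z = 104 mm and 24 mm to either side.
- seat (a point): Where the roller's centre lies when it is fully down in both Vs: on the stand, 90 mm above the table, midway between the saddles; axes as the stand's.
- bin: Loose blue plastic bin of black parts, 240 x 160 x 110 mm, origin under its centre; to be left alone.
- clip_board: Loose plywood board 220 x 130 mm with eight black plastic clips, 42 mm high in all, origin under its centre; to be left alone.
- wrench: Loose steel wrench, 180 mm, lying on the table; to be left alone.
Things that resemble listed ones, but are neither listed nor needed, are in the scene too. Of the things that look like the roller_orange, the middle-sized one is meant.

How it is judged:
By the outcome, as a careful person would: the job done as asked, in the order asked, and still so for the second after the job is handed in, with the robot touching nothing.
It also fails if it takes over 48 s, if anything falls off the work surface, if the arm or the gripper's body presses on something with over 40 N, if the wrist force passes 120 N, or if a joint passes its speed limit or range.

## Working session

There is one attempt and no reset: what is moved stays moved. The work goes in short steps, Python scripts to look and compute and a tool call to move; the robot and the scene stay as the last step left them, time stands still between calls to the robot, and variables do not carry over. Pictures are saved under pics/ and viewed, at most 10 in all, crops included, and the job is handed in when it is done.

Besides the shell and the picture viewer there is one more tool, called after ">>>" by a JSON object that holds its "method" and its "body". step_arm: Moves the arm, as the interface text tells. Its arguments: {"type":"object","properties":{"moves":{"type":"array","items":{"type":"array","items":{"type":"number"}}},"grip_force":{"type":"number"}},"required":["moves"]}

```bash
mkdir -p pics
python3 - <<'E'
from workcell import manip
import cv2,numpy as np,pickle
o=manip.get_obs(); d={}
for n in("scene","top","wrist"):
    c=manip.camera(n); d[n]=c; cv2.imwrite(f"pics/{n}0.png",c["image"])
pickle.dump((o,d),open("c0.pkl","wb"))
print(o, manip.grip_point_offset)
for n in d: print(n,{k:np.round(v,4).tolist() for k,v in d[n].items() if k!="image"})
cv2.imwrite("pics/both0.png",cv2.resize(np.vstack([d["scene"]["image"],d["top"]["image"]]),(800,1200))[:,:])
E
```

```text
{'clock': 0.0, 'joint_pos': array([-1.24262006,  0.33286412, -0.06468529,  1.46096462,  0.02161163,
        1.3499047 , -0.0885069 ]), 'joint_velocities': array([ 8.63067439e-04, -1.19366047e-05,  1.76873039e-03, -1.60541500e-03,
       -2.38348895e-03,  9.18956350e-04, -9.97540052e-04]), 'tau': array([-7.39848165e-04, -6.25428271e+01,  4.89815895e-02, -3.91612887e+01,
        1.63097552e-02,  9.69478424e-03, -2.71296091e-05]), 'position': array([0.21465156, 0.58657125, 0.23050962]), 'ee_rot': array([ 1.74488691e-01,  9.84658913e-01, -7.17573222e-04, -8.42111206e-05]), 'ft_force': array([-1.0847312 ,  1.12917475,  0.77849497]), 'torque': array([-0.00135062, -0.01149786,  0.02299498]), 'grasp_force': 0.0, 'grip_width': 0.9988695921197582} 0.0187
scene {'K': [[458.8488, 0.0, 257.5695], [0.0, 458.8488, 189.1262], [0.0, 0.0, 1.0]], 'rvec': [2.2615, 0.9472, -0.3576], 'tvec': [-0.3861, -0.1308, 1.909]}
top {'K': [[420.17, 0.0, 254.9491], [0.0, 420.17, 191.1118], [0.0, 0.0, 1.0]], 'rvec': [2.1889, -2.1514, 0.0836], 'tvec': [0.0046, 0.568, 1.4033]}
wrist {'K': [[297.3186, 0.0, 250.7388], [0.0, 297.3186, 195.4861], [0.0, 0.0, 1.0]], 'mount': [[-0.0005, -0.9552, -0.2959, 0.0755], [1.0, -0.0002, -0.0009, -0.0], [0.0008, -0.2959, 0.9552, -0.142], [0.0, 0.0, 0.0, 1.0]]}
```

View pics/scene0.png

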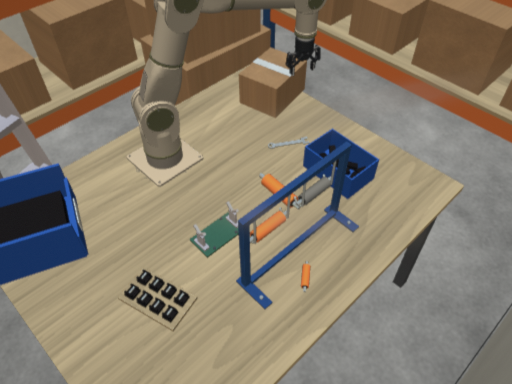

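View pics/top0.png

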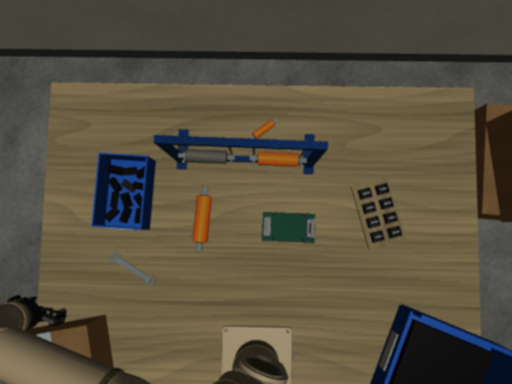

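The scene view shows the rack with the orange roller hanging at (269,228) and the grey one at (313,192). The stand is at (217,232). Orange candidates in the top view are the large one lying on the table (202,220), the hanging one (278,158) and the small one behind the rack (264,128). The hanging one is middle-sized and on the hooks, so it fits. I'll confirm this in an enlarged crop.

Run:
```python
import cv2,numpy as np,pickle
o,d=pickle.load(open("c0.pkl","rb"))
a=d["top"]["image"][110:260,150:350]; b=d["scene"]["image"][140:290,180:380]
r=lambda i:cv2.resize(i,None,fx=4,fy=4,interpolation=cv2.INTER_CUBIC)
cv2.imwrite("pics/ctop.png",r(a)); cv2.imwrite("pics/cscene.png",r(b))
```

```text
(no output)
```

View pics/ctop.png

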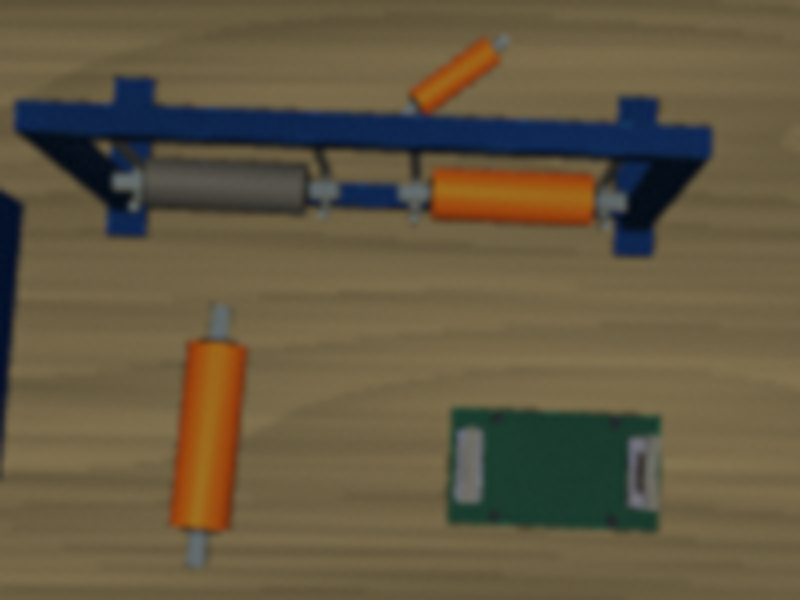

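View pics/cscene.png

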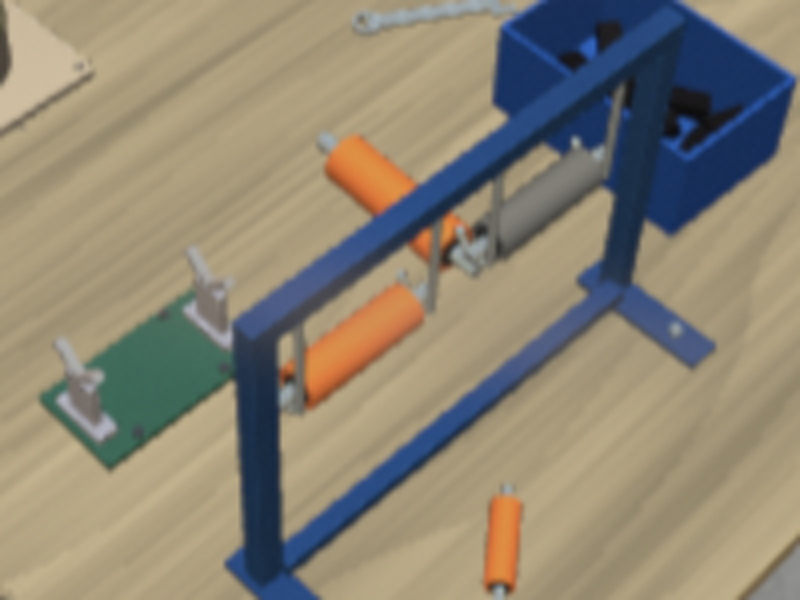

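The crops confirm it. The hanging orange roller (top crop centre (513,197), scene crop centre (358,345)) sits on the right-hand hook pair, between the larger one lying on the table and the smaller one behind the rack. I'll measure the roller, rack and stand from both views next.

```bash
cat > h.py <<'E'
import cv2,numpy as np,pickle
from scipy.optimize import least_squares
from scipy.spatial.transform import Rotation as R
o,d=pickle.load(open("c0.pkl","rb"))
def proj(n,P):
    c=d[n]; return cv2.projectPoints(np.float64(P).reshape(-1,1,3),c["rvec"],c["tvec"],c["K"],None)[0].reshape(-1,2)
def px(n,p): return (np.float64(p)+.5)/4-.5+{"top":(150,110),"scene":(180,140)}[n]
def T(q,L):
    L=np.float64(L); return np.c_[q[0]+np.cos(q[2])*L[:,0]-np.sin(q[2])*L[:,1], q[1]+np.sin(q[2])*L[:,0]+np.cos(q[2])*L[:,1], q[3]+L[:,2]]
def fit(obs,q0):
    # obs: (cam, local pt, crop px)
    def f(q): return np.concatenate([(proj(n,T(q,[l]))[0]-px(n,p)) for n,l,p in obs])
    s=least_squares(f,q0,loss="soft_l1"); return s.x,f(s.x).reshape(-1,2)
E
python3 - <<'E'
from h import *
for n in("top","scene"):
    r=cv2.Rodrigues(d[n]["rvec"])[0]; print(n,(-r.T@d[n]["tvec"].ravel()).round(3))
# roller, local axis y, origin centre
q,r=fit([("top",(0,.06,0),(432,195)),("top",(0,-.06,0),(595,198.5)),("scene",(0,.06,0),(413,304)),("scene",(0,-.06,0),(301,385))],[.6,-.1,0,.2]); print("roller",q.round(4),r.round(2).tolist())
q,r=fit([("top",(0,.06,0),(144,186)),("top",(0,-.06,0),(305,189)),("scene",(0,.06,0),(593,172)),("scene",(0,-.06,0),(491,234))],[.6,.1,0,.2]); print("grey",q.round(4),r.round(2).tolist())
# stand
S=[("top",(.05,.09,.012),(452,407)),("top",(.05,-.09,.012),(661,416)),("top",(-.05,-.09,.012),(658,531)),("top",(-.05,.09,.012),(447,522)),
("scene",(-.05,-.09,.012),(40,399)),("scene",(.05,-.09,.012),(110,467))]
q,r=fit(S,[.4,-.1,0,0]); print("stand",q.round(4),r.round(2).tolist())
for y in(.073,-.073):
  for x in(-.024,.024): 
    print("tip",x,y,((proj("scene",T(q,[(x,y,.104)]))-(180,140)+.5)*4-.5).round(0),((proj("top",T(q,[(x,y,.104)]))-(150,110)+.5)*4-.5).round(0))
# rack: beam front-lower etc: top corners of beam
B=[("top",(.006,.231,.325),(16,128)),("top",(.006,-.231,.325),(709,156)),("top",(.028,.231,.350),(16,100)),("top",(.028,-.231,.350),(711,127))]
q,r=fit(B,[.6,0,0,0]); print("rack",q.round(4),r.round(2).tolist())
E
```

```text
top [ 0.441 -0.004  1.448]
scene [ 1.24  -0.679  1.346]
roller [ 0.6522 -0.0534 -0.0257  0.2007] [[-0.22, -0.91], [-0.98, -0.14], [-0.92, -0.4], [-0.72, 0.53]]
grey [ 0.6563  0.1635 -0.045   0.1965] [[0.03, -1.29], [-0.61, 0.35], [-0.81, -1.12], [-0.11, 1.51]]
stand [ 0.4491 -0.1009 -0.0232 -0.007 ] [[-0.23, -0.28], [0.01, -0.41], [-0.08, 0.2], [-0.14, 0.25], [-0.38, -0.12], [-0.1, 0.27]]
tip -0.024 0.073 [[192. 252.]] [[469. 494.]]
tip 0.024 0.073 [[228. 283.]] [[472. 434.]]
tip -0.024 -0.073 [[ 61. 343.]] [[652. 502.]]
tip 0.024 -0.073 [[ 97. 376.]] [[654. 442.]]
rack [ 0.6538  0.0526 -0.0249  0.0084] [[1.06, 1.59], [-0.71, 1.45], [-0.76, -1.52], [0.52, -1.34]]
```

The roller is at about (0.652, -0.053, 0.20), yaw about -0.025. The stand is at about (0.449, -0.101), yaw -0.023. Both match the text heights within the fit, and the saddle tips reproject onto the seen ones within 3 crop px. Next I'll compute the turns for the move.

```bash
cat >> h.py <<'E'
def tool(yaw,tilt):  # columns x,y,z; z forward-down by tilt
    c,s=np.cos(tilt),np.sin(tilt); M=np.array([[0,c,s],[1,0,0],[0,s,-c]])
    return R.from_euler("z",yaw)*R.from_matrix(M)
def go(p,Rt,p0,R0): return np.round((np.array(p)-p0)*1000,1).tolist()+np.round((Rt*R0.inv()).as_rotvec(),3).tolist()
E
python3 - <<'E'
from h import *
p0=o["position"];R0=R.from_quat(o["ee_rot"]); print(R0.as_matrix().round(2).tolist())
print(go((.42,.36,.36),tool(np.radians(35),0),p0,R0)); print(go((.45,-.05,.33),tool(-.024,0),p0,R0))
E
```

```text
[[-0.94, 0.34, -0.0], [0.34, 0.94, -0.0], [-0.0, -0.0, -1.0]]
[205.3, -226.6, 129.5, 0.001, -0.001, -0.609]
[235.3, -636.6, 99.5, 0.001, -0.001, -1.244]
```

>>> {"method": "step_arm", "body": {"moves": [[0,30,-30,60,0,0,-0.1],[0,70,-70,110,0,0,-0.2],[0,110,-110,130,0,0,-0.32],[0,140,-150,130,0,0,-0.44],[0,170,-190,130,0,0,-0.55],[0,205,-227,130,0,0,-0.61],[0,215,-270,130,0,0,-0.68],[0,220,-315,130,0,0,-0.76],[0,225,-360,130,0,0,-0.84],[0,230,-405,130,0,0,-0.92]]}}

```text
clock: 1.15
position: [0.4412, 0.2059, 0.361]
ee_rot: [0.595, 0.804, -0.0, -0.0]
ft_force: [1.4, 0.4, -0.2]
grip_width: 1.002
grasp_force: 0.0
```

Run:
```python
from h import *
from workcell import manip
o=manip.get_obs(); p0=o["position"];R0=R.from_quat(o["ee_rot"])
print(p0.round(4),o["joint_pos"].round(2),go((.45,-.06,.33),tool(-.024,0),p0,R0))
```

```text
[0.4412 0.2059 0.361 ] [-0.84 -0.03  0.3   1.6   0.01  1.57 -0.24] [8.8, -265.9, -31.0, 0.0, -0.0, -0.32]
```

>>> {"method": "step_arm", "body": {"moves": [[0,2,-45,-5,0,0,-0.08],[0,4,-90,-10,0,0,-0.16],[0,5,-135,-20,0,0,-0.24],[0,5,-180,-30,0,0,-0.324],[0,5,-220,-30,0,0,-0.324],[0,5,-242,-30,0,0,-0.324],[0,5,-242,-30,0,0,-0.324],[0,5,-242,-30,0,0,-0.324],[0,5,-242,-30,0,0,-0.324]]}}

```text
clock: 2.05
position: [0.446, -0.0325, 0.3311]
ee_rot: [0.715, 0.699, -0.0, -0.0]
ft_force: [-0.0, 0.3, -0.3]
grip_width: 0.998
grasp_force: 0.0
```

```bash
cat > snap.py <<'E'
import sys; from h import *
from workcell import manip
o=manip.get_obs(); c=manip.camera("wrist"); n=sys.argv[1]
pickle.dump((o,c),open(n+".pkl","wb")); cv2.imwrite(f"pics/{n}.png",cv2.resize(c["image"],(800,600),interpolation=cv2.INTER_CUBIC))
p0=o["position"];R0=R.from_quat(o["ee_rot"]);print(p0.round(4),R0.as_matrix().round(3).tolist(),o["joint_pos"].round(2))
E
python3 snap.py w1
python3 - <<'E'
from h import *
o,c=pickle.load(open("w1.pkl","rb")); p0=o["position"];R0=R.from_quat(o["ee_rot"]);t=tool(-.025,np.radians(40))
print(go(np.array([.652,-.053,.20])-.10*t.as_matrix()[:,2],t,p0,R0), t.as_matrix()[:,2])
E
```

```text
[ 0.446  -0.0325  0.3311] [[0.022, 1.0, -0.0], [1.0, -0.022, -0.0], [-0.0, -0.0, -1.0]] [-0.62 -0.15  0.53  1.76  0.08  1.52 -0.12]
[141.8, -18.9, -54.5, -0.016, -0.698, -0.003] [ 0.64258675 -0.01606802 -0.76604444]
```

View pics/w1.png

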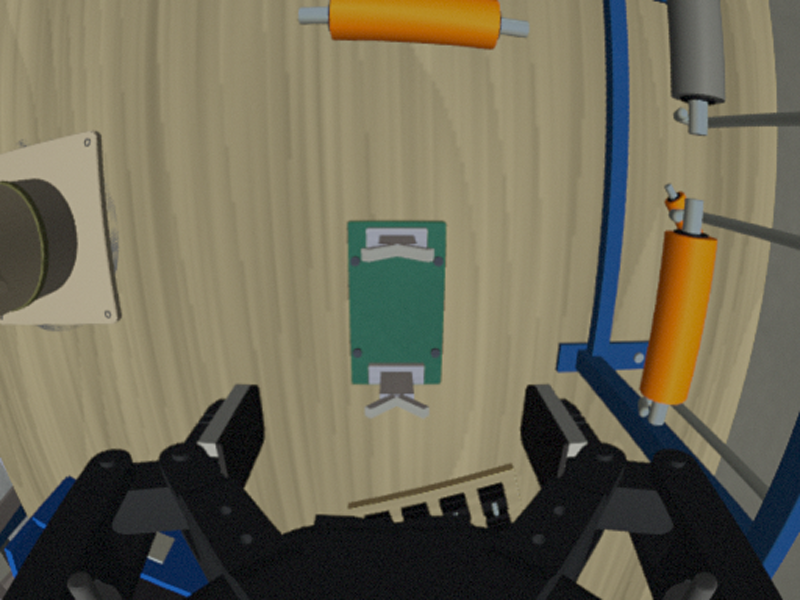

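```bash
cat >> h.py <<'E'
def wproj(w,P):  # w=(obs,cam); pixels in 800x600 enlarged picture
    o,c=w; Rt=R.from_quat(o["ee_rot"]).as_matrix(); M=np.array(c["mount"])
    t=(np.float64(P).reshape(-1,3)-o["position"])@Rt; q=(t-M[:3,3])@M[:3,:3]
    K=c["K"]; r=np.hypot(q[:,0],q[:,1]); th=np.arctan2(r,q[:,2]); f=K[0,0]
    uv=np.c_[K[0,2]+f*th*q[:,0]/r, K[1,2]+f*th*q[:,1]/r]
    return (uv+.5)*1.5625-.5
def wfit(obs,q0,fixz=None):
    def f(q):
        if fixz is not None: q=[*q[:3],fixz]
        return np.concatenate([wproj(w,T(q,[l]))[0]-p for w,l,p in obs])
    s=least_squares(f,q0,loss="soft_l1"); return s.x,f(s.x).reshape(-1,2)
E
python3 - <<'E'
from h import *
w=pickle.load(open("w1.pkl","rb"))
S=[(w,(-.05,.09,.012),(348,221)),(w,(.05,.09,.012),(446,221)),(w,(-.05,-.09,.012),(353,384)),(w,(.05,-.09,.012),(441,384)),
(w,(0,.078,.08),(397,243)),(w,(0,.068,.08),(397,254)),(w,(0,-.068,.08),(397,396)),(w,(0,-.078,.08),(397,405)),
(w,(-.024,.068,.104),(361,261)),(w,(.024,.068,.104),(434,261)),(w,(-.024,-.078,.104),(368,415)),(w,(.024,-.078,.104),(427,415))]
for z in (None,0): q,r=wfit(S,[.45,-.1,0,0],z); print(q.round(4),r.round(1).tolist())
# roller sleeve ends from this view
for q in ([.652,-.0534,-.0257,.2],):
    print(wproj(w,T(q,[(0,.06,0),(0,-.06,0),(0,.085,0),(0,-.085,0)])).round(0).tolist())
E
```

```text
[ 0.449  -0.1018 -0.0197 -0.0022] [[-1.4, -0.1], [0.3, -0.2], [-1.3, -0.3], [0.3, -0.6], [0.3, 0.6], [0.3, 0.9], [0.2, -0.8], [0.2, -0.7], [7.2, -0.3], [-7.0, -0.5], [3.4, 1.9], [-3.6, 1.7]]
[ 0.4489 -0.1012 -0.0197  0.    ] [[-1.7, -0.4], [0.5, -0.6], [-1.5, 0.1], [0.4, -0.3], [0.2, 0.3], [0.2, 0.7], [0.1, -0.2], [0.1, -0.2], [6.9, -0.6], [-6.9, -0.7], [3.2, 2.5], [-3.5, 2.3]]
[[693.0, 232.0], [665.0, 390.0], [697.0, 196.0], [658.0, 419.0]]
```

>>> {"method": "step_arm", "body": {"moves": [[0,20,-5,0,0,-0.14,0],[0,50,-10,0,0,-0.28,0],[0,80,-15,0,0,-0.42,0],[0,110,-19,-10,0,-0.56,0],[0,125,-19,-30,-0.01,-0.698,0],[0,125,-19,-35,-0.016,-0.698,-0.003],[0,125,-19,-35,-0.016,-0.698,-0.003],[0,125,-19,-35,-0.016,-0.698,-0.003]]}}

```text
clock: 2.9
position: [0.572, -0.0527, 0.2991]
ee_rot: [0.673, 0.655, 0.239, 0.245]
ft_force: [0.4, 0.1, 0.8]
grip_width: 1.0
grasp_force: 0.0
```

```bash
python3 snap.py w2
```

```text
[ 0.572  -0.0527  0.2991] [[0.027, 0.766, 0.643], [1.0, -0.022, -0.016], [0.002, 0.643, -0.766]] [-0.54 -0.35  0.44  2.13  0.35  0.66 -0.3 ]
```

View pics/w2.png

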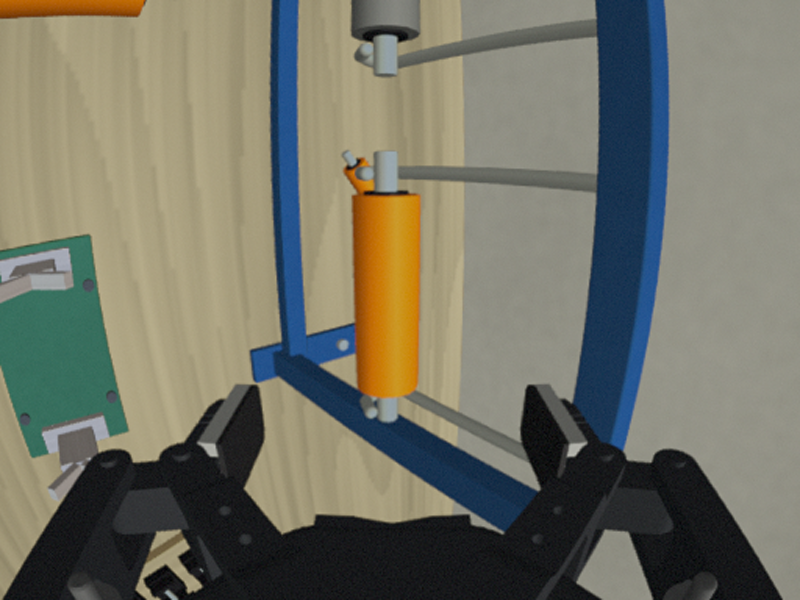

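Run:
```python
from h import *
a=pickle.load(open("w1.pkl","rb"));b=pickle.load(open("w2.pkl","rb"))
S=[(b,(0,.06,0),(387,196)),(b,(0,-.06,0),(387,391)),(b,(0,.085,0),(386,154)),(b,(0,-.085,0),(388,419)),
(a,(0,.06,0),(690,235)),(a,(0,-.06,0),(666,390)),(a,(0,.085,0),(694,201)),(a,(0,-.085,0),(657,419))]
q,r=wfit(S,[.65,-.05,0,.2]); print(q.round(4),r.round(1).tolist())
q2,r=wfit(S[:4],[.65,-.05,0,.2],.2); print(q2.round(4),r.round(1).tolist())
# sleeve silhouette tangents in b at mid: tool-frame roller centre
R0=R.from_quat(b[0]["ee_rot"]); 
for c in (q,q2): print("tool frame of centre",(R0.inv().apply(np.array([c[0],c[1],q[3] if c is q else .2])-b[0]["position"])).round(4))
```

```text
[ 0.6521 -0.0569 -0.0205  0.1981] [[-0.9, 0.2], [0.8, -6.9], [-0.2, -0.6], [0.2, -2.2], [1.0, 1.4], [-2.6, 3.2], [0.3, -0.3], [-0.8, 2.3]]
[ 0.6505 -0.0572 -0.026   0.2   ] [[-0.5, 1.0], [0.4, -4.6], [0.4, -0.2], [-0.4, 0.4]]
tool frame of centre [-0.0022 -0.0035  0.1289]
tool frame of centre [-0.0026 -0.0035  0.1264]
```

Both views agree: the roller centre is at (0.6515, -0.057, 0.199), against a text height of 0.200, and 3.5 mm off the finger midline. I'll correct that offset and go in along the tool axis.

>>> {"method": "step_arm", "body": {"grip_force": 60, "moves": [[0,5,-2,-12,0,0,0],[0,15,-3,-25,0,0,0],[0,26,-4,-38,0,0,0],[0,38,-4,-52,0,0,0],[0,50,-4,-66,0,0,0],[0,62,-4,-80,0,0,0],[0,74,-5,-94,0,0,0],[0,85,-5,-107,0,0,0],[0,93,-5,-117,0,0,0],[0,93,-5,-117,0,0,0]]}}

```text
clock: 3.95
position: [0.6655, -0.057, 0.1796]
ee_rot: [0.673, 0.656, 0.239, 0.244]
ft_force: [-0.5, 0.9, 0.5]
grip_width: 0.998
grasp_force: 0.0
```

>>> {"method": "step_arm", "body": {"moves": [[0.2,0,0,0,0,0,0],[0.3,0,0,0,0,0,0],[0.35,0,0,0,0,0,0],[0.35,0,0,0,0,0,0]]}}

```text
clock: 4.35
position: [0.6641, -0.0578, 0.18]
ee_rot: [0.673, 0.655, 0.24, 0.245]
ft_force: [-0.3, -0.0, 0.5]
grip_width: 0.655
grasp_force: 0.0
```

```bash
python3 snap.py w3
```

```text
[ 0.6641 -0.0578  0.18  ] [[0.026, 0.765, 0.643], [1.0, -0.022, -0.015], [0.002, 0.644, -0.765]] [-0.66  0.05  0.7   2.1  -0.13  0.3   0.11]
```

View pics/w3.png

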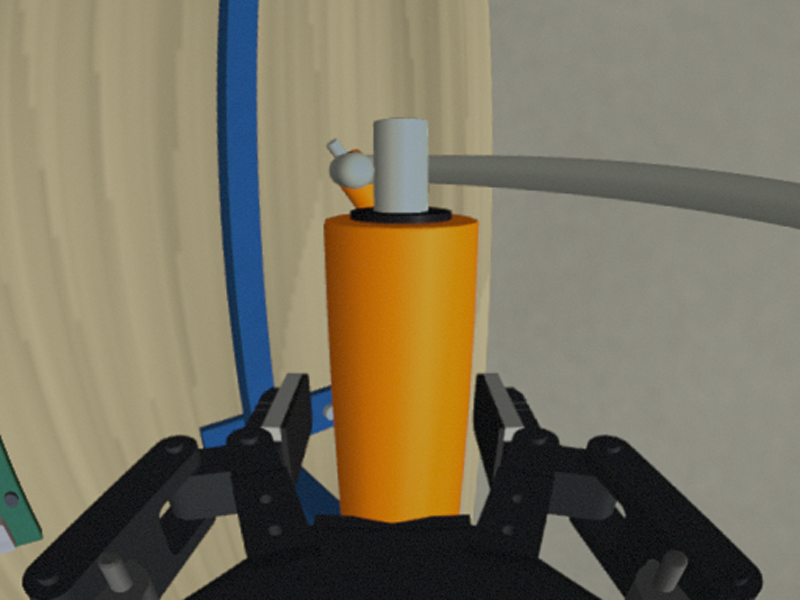

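The picture shows the roller between the fingers at x about 403, with the finger midline at about 392, so it sits about 2.7 mm toward +tool y. That agrees with the pose numbers. I'll shift by (2, 0, 1.7) mm and close.

>>> {"method": "step_arm", "body": {"grip_force": 60, "moves": [[0.35,2,0,1.7,0,0,0],[0.35,2,0,1.7,0,0,0],[0.42,2,0,1.7,0,0,0],[0.48,2,0,1.7,0,0,0],[0.55,2,0,1.7,0,0,0],[0.65,2,0,1.7,0,0,0],[0.8,2,0,1.7,0,0,0],[1,2,0,1.7,0,0,0],[1,2,0,1.7,0,0,0]]}}

```text
clock: 5.3
position: [0.6663, -0.0578, 0.1814]
ee_rot: [0.673, 0.655, 0.24, 0.245]
ft_force: [0.0, 0.8, 3.6]
grip_width: 0.454
grasp_force: 59.8
```

>>> {"method": "step_arm", "body": {"moves": [[1,-1,0,4,0,0,0],[1,-2,0,9,0,0,0],[1,-3,0,14,0,0,0],[1,-3,0,19,0,0,0],[1,-3,0,24,0,0,0],[1,-3,0,28,0,0,0],[1,-3,0,28,0,0,0],[1,-3,0,28,0,0,0]]}}

```text
clock: 6.1
position: [0.6629, -0.0578, 0.2089]
ee_rot: [0.673, 0.655, 0.239, 0.244]
ft_force: [0.2, -0.1, -5.8]
grip_width: 0.459
grasp_force: 60.6
```

```bash
python3 snap.py w4
```

```text
[ 0.6629 -0.0578  0.2089] [[0.026, 0.766, 0.643], [1.0, -0.021, -0.016], [0.002, 0.643, -0.766]] [-0.69 -0.    0.71  2.07 -0.    0.37  0.  ]
```

View pics/w4.png

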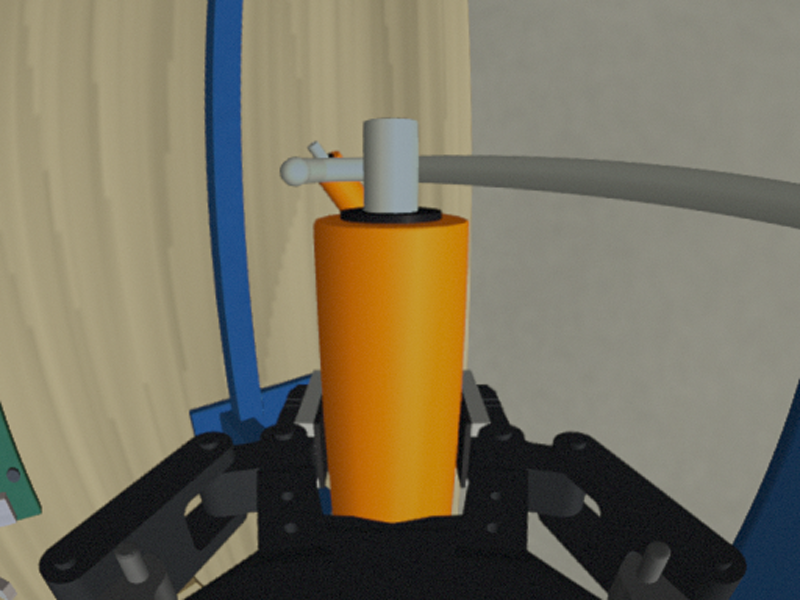

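The roller is held: the wrist reads -5.8 N, and the centre is about 27 mm up, above the hook tip seen at (295,171). I'll take it forward and then turn upright.

>>> {"method": "step_arm", "body": {"moves": [[1,-10,0,2,0,0,0],[1,-25,0,3,0,0,0],[1,-45,0,4,0,0,0],[1,-70,0,6,0,0,0],[1,-95,0,10,0,0.05,0],[1,-115,0,20,0,0.15,0],[1,-125,0,30,0,0.27,0],[1,-135,0,35,0,0.4,0],[1,-145,-5,35,0,0.53,0],[1,-155,-10,35,0,0.66,0]]}}

```text
clock: 7.15
position: [0.5084, -0.0673, 0.2452]
ee_rot: [0.714, 0.7, 0.008, 0.018]
ft_force: [-0.1, -1.3, -6.2]
grip_width: 0.456
grasp_force: 61.4
```

Run:
```python
from h import *
from workcell import manip
o=manip.get_obs(); p0=o["position"];R0=R.from_quat(o["ee_rot"])
print(p0.round(4),o["joint_pos"].round(2),o["ft_force"].round(1),go((.449,-.1015,.15),tool(-.020,0),p0,R0))
```

```text
[ 0.5084 -0.0673  0.2452] [-0.69  0.03  0.75  1.8  -0.01  1.29  0.04] [-0.1 -1.3 -6.2] [-59.4, -34.2, -95.2, 0.014, 0.036, 0.0]
```

>>> {"method": "step_arm", "body": {"moves": [[1,-20,-12,0,0.005,0.02,0],[1,-40,-24,-10,0.014,0.036,0],[1,-59,-34,-25,0.014,0.036,0],[1,-59,-34,-45,0.014,0.036,0],[1,-59,-34,-65,0.014,0.036,0],[1,-59,-34,-80,0.014,0.036,0],[1,-59,-34,-95,0.014,0.036,0],[1,-59,-34,-95,0.014,0.036,0],[1,-59,-34,-95,0.014,0.036,0]]}}

```text
clock: 8.05
position: [0.4492, -0.102, 0.1493]
ee_rot: [0.715, 0.699, 0.0, 0.002]
ft_force: [0.8, -0.3, -4.5]
grip_width: 0.45
grasp_force: 61.7
```

```bash
python3 snap.py w5
python3 - <<'E'
from h import *
o,c=pickle.load(open("w5.pkl","rb"))
print(go((.449,-.1015,.085),tool(-.020,0),o["position"],R.from_quat(o["ee_rot"])))
E
```

```text
[ 0.4492 -0.102   0.1493] [[0.022, 1.0, 0.002], [1.0, -0.022, -0.002], [-0.002, 0.002, -1.0]] [-0.65  0.01  0.79  2.02 -0.    1.11  0.12]
[-0.2, 0.5, -64.3, 0.002, 0.002, 0.002]
```

View pics/w5.png

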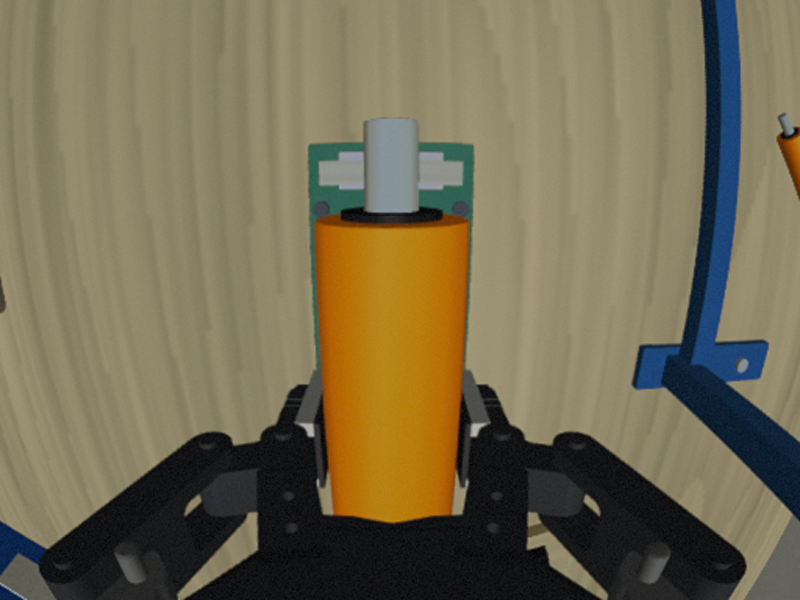

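The saddle spans 319–463 (centre 391) and the axle 364–418 (centre 391), so they are aligned. I'll lower it, with the last millimetres slow.

>>> {"method": "step_arm", "body": {"moves": [[1,0,0,-12,0.002,0.002,0.002],[1,0,0,-26,0.002,0.002,0.002],[1,0,0,-40,0.002,0.002,0.002],[1,0,0,-52,0.002,0.002,0.002],[1,0,0,-61,0.002,0.002,0.002],[1,0,0,-68,0.002,0.002,0.002],[1,0,0,-73,0.002,0.002,0.002],[1,0,0,-76,0.002,0.002,0.002],[1,0,0,-76,0.002,0.002,0.002],[1,0,0,-76,0.002,0.002,0.002]]}}

```text
clock: 9.1
position: [0.4492, -0.1019, 0.0732]
ee_rot: [0.714, 0.7, 0.0, 0.0]
ft_force: [0.4, -0.0, -4.1]
grip_width: 0.454
grasp_force: 62.0
```

>>> {"method": "step_arm", "body": {"moves": [[1,0,0,-1,0,0,0],[1,0,0,-2,0,0,0],[1,0,0,-2,0,0,0],[1,0,0,-2,0,0,0]]}}

```text
clock: 9.5
position: [0.449, -0.1018, 0.071]
ee_rot: [0.714, 0.7, 0.0, -0.0]
ft_force: [0.2, 0.6, -5.5]
grip_width: 0.45
grasp_force: 62.0
```

>>> {"method": "step_arm", "body": {"moves": [[1,0,0,-1,0,0,0],[1,0,0,-1,0,0,0],[1,0,0,-2,0,0,0],[1,0,0,-2,0,0,0]]}}

```text
clock: 9.9
position: [0.4489, -0.1018, 0.0688]
ee_rot: [0.714, 0.7, 0.0, -0.0]
ft_force: [0.1, 0.9, -4.7]
grip_width: 0.45
grasp_force: 62.0
```

>>> {"method": "step_arm", "body": {"moves": [[1,0,0,-0.5,0,0,0],[1,0,0,-1,0,0,0],[1,0,0,-1,0,0,0]]}}

```text
clock: 10.2
position: [0.4489, -0.1018, 0.0679]
ee_rot: [0.714, 0.7, 0.0, -0.0]
ft_force: [-0.3, -0.7, -4.7]
grip_width: 0.449
grasp_force: 62.0
```

>>> {"method": "step_arm", "body": {"moves": [[1,0,0,-0.5,0,0,0],[1,0,0,-1,0,0,0],[1,0,0,-1,0,0,0]]}}

```text
clock: 10.5
position: [0.4489, -0.1018, 0.0669]
ee_rot: [0.714, 0.7, 0.0, -0.0]
ft_force: [-0.8, 1.1, -5.0]
grip_width: 0.453
grasp_force: 62.0
```

>>> {"method": "step_arm", "body": {"moves": [[1,0,0,-0.5,0,0,0],[1,0,0,-1,0,0,0],[1,0,0,-1,0,0,0]]}}

```text
clock: 10.8
position: [0.4491, -0.1018, 0.0662]
ee_rot: [0.714, 0.7, 0.0, -0.0]
ft_force: [-1.9, 0.5, 1.5]
grip_width: 0.452
grasp_force: 62.6
```

>>> {"method": "step_arm", "body": {"moves": [[1,0,0,-0.5,0,0,0],[1,0,0,-1,0,0,0],[1,0,0,-1,0,0,0]]}}

```text
clock: 11.1
position: [0.4492, -0.1018, 0.0659]
ee_rot: [0.714, 0.7, 0.0, -0.0]
ft_force: [-8.9, 1.7, 17.9]
grip_width: 0.452
grasp_force: 64.3
```

>>> {"method": "step_arm", "body": {"moves": [[1,-0.5,0,0.4,0,0,0],[1,-0.5,0,0.4,0,0,0],[1,-0.5,0,0.4,0,0,0]]}}

```text
clock: 11.4
position: [0.4491, -0.1018, 0.066]
ee_rot: [0.714, 0.7, 0.001, 0.0]
ft_force: [-3.1, 1.7, 7.8]
grip_width: 0.448
grasp_force: 62.8
```

The roller is seated with light pressure. I'll let go gradually.

>>> {"method": "step_arm", "body": {"grip_force": 20, "moves": [[1,-0.4,0,0.3,0,0,0],[0.6,-0.4,0,0.3,0,0,0],[0.5,-0.4,0,0.3,0,0,0],[0.45,-0.4,0,0.3,0,0,0],[0.4,-0.4,0,0.3,0,0,0],[0.3,-0.4,0,0.3,0,0,0],[0.2,-0.4,0,0.3,0,0,0],[0.1,-0.4,0,0.3,0,0,0],[0,-0.4,0,0.3,0,0,0],[0,-0.4,0,0.3,0,0,0]]}}

```text
clock: 12.4
position: [0.4481, -0.1018, 0.0656]
ee_rot: [0.714, 0.7, 0.0, -0.0]
ft_force: [0.4, -0.8, 0.3]
grip_width: 0.997
grasp_force: 0.0
```

>>> {"method": "step_arm", "body": {"moves": [[0,0,0,5,0,0,0],[0,0,0,15,0,0,0],[0,0,0,30,0,0,0],[0,0,0,50,0,0,0],[0,0,0,80,0,0,0],[0,0,0,115,0,0,0],[0,0,0,150,0,0,0],[0,0,0,180,0,0,0],[0,0,0,180,0,0,0],[0,0,0,180,0,0,0]]}}

```text
clock: 13.4
position: [0.4483, -0.102, 0.2464]
ee_rot: [0.714, 0.7, 0.001, 0.0]
ft_force: [0.3, -0.2, -0.0]
grip_width: 1.0
grasp_force: 0.0
```

Run:
```python
from h import *
from workcell import manip
o1=manip.get_obs(); w=manip.camera("wrist"); s=manip.camera("scene"); t=manip.camera("top")
pickle.dump((o1,w),open("w6.pkl","wb")); print(o1["position"],o1["ft_force"].round(1))
f=lambda i,y,x,k=4:cv2.resize(i[y:y+75,x:x+100],(400,300),interpolation=cv2.INTER_CUBIC)
a=f(s["image"],185,165); b=f(s["image"],160,240)
im=cv2.resize(w["image"],(400,300),interpolation=cv2.INTER_AREA)
c=f(t["image"],190,240)
cv2.imwrite("pics/fin.png",np.vstack([np.hstack([a,b]),np.hstack([im,c])]))
cv2.imwrite("pics/w6.png",w["image"])
```

```text
[ 0.44827295 -0.10198955  0.24644903] [ 0.3 -0.2 -0. ]
```

View pics/fin.png

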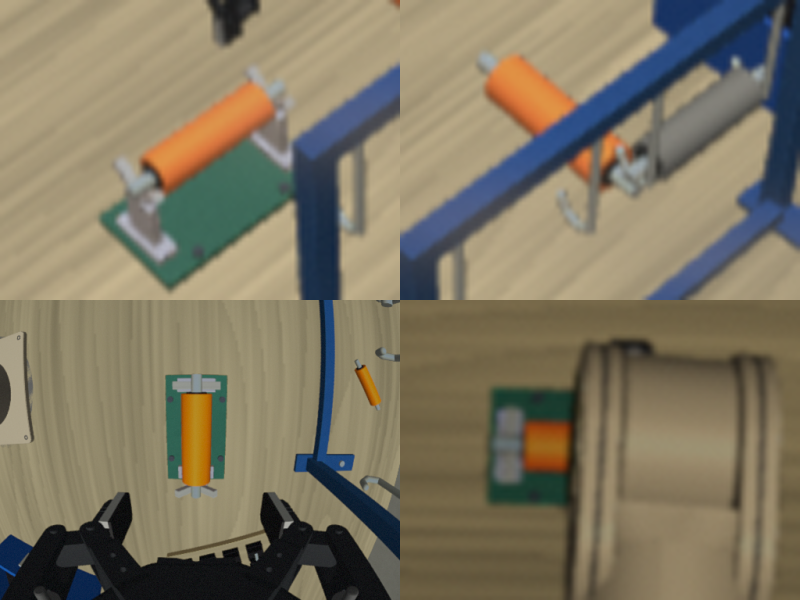

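The final views show the roller lying level in both Vs, with its axle ends on the saddle centres in the wrist panel at (197,384) and (197,490). The grey roller still hangs on its hooks, and the gripper is clear.

```bash
python3 -c "
from workcell import manip
print(manip.hand_in())"
```

```text
the job is handed in; nothing more can be done
None
```

The orange roller was lifted off its hooks, laid in both V-saddles of the stand and let go, the grey roller still hangs on its hooks, and the job was handed in at about 13.5 s.

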